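# Ink bottles from the store tray to the desk rack

### The job

The four ink bottles in the grey steel tray stand in their working order. Move them one at a time, straight from tray to rack, into the empty oak desk rack, so that they stand there in the same order from left to right as seen from the robot, one upright in each compartment. Set them down rather than dropping them, keep them from tipping, and leave the brush pot, the magnifier and the pencil box where they are.

Things in the scene. Friction and masses are not known exactly. Their poses are not given: they have to be found in the camera images.
- square_bottle: Square ink bottle: body 42 x 42 mm, 44 mm high, paper label on one side; cap 34 mm in diameter from 52 to 72 mm above the origin (overall height 72 mm). Amber glass, black screw cap. Origin: centre of the underside, z up. Rigid, closed, loose in one compartment of the tray (which one varies), within 0.15 rad of square to it. About 130 g (x0.7 to 1.4). x, y along its sides.
- cone_bottle: Conical ink bottle: base 50 mm in diameter, narrowing from 8 mm up to an 18 mm neck at 47 mm; cap 20 mm in diameter from 52 to 72 mm above the origin (overall height 72 mm). Amber glass, black screw cap. Origin: centre of the underside, z up. Rigid, closed, loose in one compartment of the tray (which one varies), within 0.15 rad of square to it. About 110 g (x0.7 to 1.4). 
- tall_bottle: Slim, tall round ink bottle: body 36 mm in diameter, 54 mm high, with a paper label round it; cap 26 mm in diameter from 66 to 86 mm above the origin (overall height 86 mm). Amber glass, black screw cap. Origin: centre of the underside, z up. Rigid, closed, loose in one compartment of the tray (which one varies), within 0.15 rad of square to it. About 120 g (x0.7 to 1.4). 
- squat_jar: Low, wide-mouthed ink jar: body 46 mm in diameter, 33 mm high; cap 45 mm in diameter from 40 to 60 mm above the origin (overall height 60 mm). Amber glass, black screw cap. Origin: centre of the underside, z up. Rigid, closed, loose in one compartment of the tray (which one varies), within 0.15 rad of square to it. About 130 g (x0.7 to 1.4). 
- tray: Grey steel tray, fixed, 68 x 272 mm, a row of four compartments, holding the bottles at the start. Origin: centre of the underside, on the table. y runs along the row to the robot's left (turned at most 0.18 rad), x away from the robot. Compartments 62 x 62 mm clear, centred at x = 0, y = +102, +34, -34, -102 mm; floor 4 mm above the origin, walls up to 22 mm, partitions 19 mm.
- rack: Oak desk rack, fixed, 78 x 290 mm, end cheeks 44 mm high, front and back dowel rails (top 32 mm), a row of four empty compartments. Stands before or behind the tray. Origin: centre of the underside, on the table. y along the row to the robot's left (turned at most 0.18 rad), x away. Compartments 62 x 62 mm clear, centred at x = 0, y = +102, +34, -34, -102 mm; floor 10 mm up, partitions 26 mm.
- brush_pot: White ceramic pot with brushes, loose, 72 mm in diameter, 90 mm high, brushes up to 185 mm high. Not part of the job. Origin: centre of the underside.
- magnifier: Glass dome magnifier in a dark steel ring, loose, 72 mm in diameter, 35 mm high. Not part of the job. Origin: centre of the underside.
- pencil_box: Low dark wooden box with pencils, loose, 100 x 180 mm (x, y), 35 mm high. Not part of the job. Origin: centre of the underside.
Not all that is in view belongs to the job. What is shaped like the tall_bottle but green is not meant.

How it is judged:
By the outcome, as a careful person would: the job done as asked, in the order asked, and still so for the second after the job is handed in, with the robot touching nothing.
It also fails if it takes over 104 s, if anything falls off the work surface, if the arm or the gripper's body presses on something with over 40 N, if the wrist force passes 120 N, or if a joint passes its speed limit or range.

### The arm

A 6-joint arm with a two-finger parallel gripper is mounted at the origin on the work surface. World frame = base frame: x ahead of the robot, y to its left, z up, the work surface at z = 0. Lengths are in m, angles in rad, forces in N, time in s.
With the tool pointing down it reaches from about 0.35 to 0.975 m from the base axis. Payload 7.1 kg.
Tool frame: the origin (TCP) lies between the finger pads; the fingertips stand finger_overhang ahead of it and the grasp point (between the pads) is the TCP (finger_overhang is the distance from the TCP to the fingertips, in m); z points along the fingers, y is the line along which they close (so a half turn about z gives the same grasp; the last joint's range is limited). The gripper opens to 88 mm and grips with 3 to 60 N. Pads are 20 mm wide; open, the fingers measure 115 mm over their backs; the gripper's body (75 mm by 178 mm) begins 61 mm behind the grasp point.
Start: joints at [1.179, 0.423, 1.63, -0, 1.089, -0.019], TCP at [0.228, 0.582, 0.219] pointing down, gripper open.
Joint ranges: [-3, 3], [-0.9, 2.11], [0.09, 2.58], [-1.31, 4.45], [0.11, 2.69], [-2.54, 2.54]. Speed limits (rad/s): [2.39, 2.39, 3.01, 3.14, 3.14, 3.14].

### API

Orientations are given as [roll, pitch, yaw] about the fixed x, y, z axes, in that order (R = Rz(yaw) Ry(pitch) Rx(roll)).
In Python, from cell import get_obs, grab_frame, calibration, sign_off, finger_overhang gives the robot as it stands.
- The arm moves only by the tool drive_tool, never from a script. Its argument "motion" is one flat list of numbers, 5 for each row, row after row: the gripper command: -1 is shut, 1 is fully open, values between are in proportion, then the shift along the tool's x, y, z each as a share of 25 cm, from -1 to 1, then the turn about the tool's z as a share of pi rad, from -1 to 1. A call has 1 to 12 rows; each row is the pose to reach, as a shift and turn from the pose commanded when the call began, along the tool's axes at that moment, turning the shorter way round; what a row does not reach only later rows make up. A row lasts 1/12 s, in which the tool goes at most 41.7 mm and 7.16 degrees, less where a joint would pass 70% of its speed; a pose out of reach is approached as far as the arm can. A call with a number of a shift or a turn outside -1 to 1 is refused whole. A call with a gripper value outside its range is refused whole. The fingers move at their own pace and stop on an object; "newtons" is the grip in N (left out, the last holds). Time passes only in rows, so rows that repeat a pose let the fingers close. It gives the time, the measured TCP pose, the force, the opening and the grip force at its end, in the units of the state.
- get_obs(): the state, without advancing time (a new reading comes with each control period).
- grab_frame(name): name is "scene" or "top"; returns (picture, depth): 420x560x3 uint8, blue, green, red; 420x560 float32, m along the optical axis (not along the pixel's ray), 0 where there is no reading.
- calibration(name): a dict with "camera_matrix" (3x3 intrinsics, pixels), "dist" ([k1, k2, p1, p2, k3] as OpenCV has them; the pictures are not rectified), "camera_from_world" (4x4, takes a point from world to camera coordinates). Camera axes: x right, y down, z forward; pixel columns grow to the right and rows downward; lengths in m; the calibration is good to about 2 mm. A picture is of the moment at which its call begins. calibration takes no time and is no camera call.
- sign_off(): hands the job in; it is judged then, once.
The state is a dict: "t": time; "qpos": joint angles; "qvel": joint speeds; "joint_torque": joint torques, N m; "ee_pos": TCP position; "eef_rot": TCP orientation; "ft_force": force on the tool from outside, world axes, zero at the start; "ft_torque": the same for the moment, N m; "gripper_width": finger opening in m; "grip_force": force on a finger pad.
Only numpy, scipy, OpenCV 4.12 (cv2) and the standard library are available. Lean on these libraries where they do the work, as an engineer would, in place of code of your own. Each camera call takes 0.05 s, during which the arm holds its last target. There are 200 camera calls.

## Working session

There is one attempt and no reset: what is moved stays moved. The work goes in short steps, Python scripts to look and compute and a tool call to move; the robot and the scene stay as the last step left them, time stands still between calls to the robot, and variables do not carry over. Pictures are saved under pics/ and viewed, at most 14 in all, crops included, and the job is handed in when it is done.

Besides the shell and the picture viewer there is one more tool, called after "Call:" by a JSON object that holds its "api" and its "payload". drive_tool: Moves the arm, as the interface text tells. Shift numbers are shares of 25 cm and turn numbers shares of pi rad, none past 1 either way. Its arguments: {"type":"object","properties":{"motion":{"type":"array","items":{"type":"number"}},"newtons":{"type":"number"}},"required":["motion"]}

```bash
mkdir -p pics; ls; python3 - <<'E'
from cell import *
import cv2,numpy as np
for n in("scene","top"):
    p,d=grab_frame(n); cv2.imwrite(f"pics/{n}0.png",p); np.save(f"{n}_d.npy",d); np.save(f"{n}_p.npy",p)
    c=calibration(n); print(n,c["camera_matrix"],c["dist"],np.round(c["camera_from_world"],4))
print(finger_overhang if not callable(finger_overhang) else finger_overhang()); print(get_obs())
E
```

```text
pics
scene [[379.81803462   0.         278.19177561]
 [  0.         379.81803462 213.39736946]
 [  0.           0.           1.        ]] [-0.105105  0.        0.        0.        0.      ] [[ 0.3971  0.9176 -0.0187 -0.2174]
 [ 0.5766 -0.2653 -0.7728 -0.2875]
 [-0.7141  0.296  -0.6344  1.3271]
 [ 0.      0.      0.      1.    ]]
top [[407.04373502   0.         282.80820561]
 [  0.         407.04373502 208.1719698 ]
 [  0.           0.           1.        ]] [-0.01092354  0.          0.          0.          0.        ] [[-0.0061 -0.9999  0.0101 -0.0064]
 [-0.9941  0.005  -0.1086  0.5642]
 [ 0.1086 -0.0107 -0.994   1.1486]
 [ 0.      0.      0.      1.    ]]
0.019
{'t': 0.1, 'qpos': array([ 1.17901822e+00,  4.23740111e-01,  1.63058567e+00, -3.62569089e-05,
        1.08860220e+00, -1.89995151e-02]), 'qvel': array([ 8.22709495e-05, -2.47206830e-03, -6.49104568e-04, -1.48532974e-03,
        1.36870840e-03,  2.05481938e-04]), 'joint_torque': array([-4.54446326e-04, -5.45612204e+01, -2.74323839e+01,  6.44605514e-02,
        1.87792699e-02, -5.54332473e-05]), 'ee_pos': array([0.22742456, 0.581624  , 0.21820558]), 'eef_rot': array([-3.14025695e+00,  6.72545056e-06,  2.76883090e+00]), 'ft_force': array([ 0.12043069, -0.12408147,  0.42531207]), 'ft_torque': array([-0.0391879 ,  0.00538051, -0.00108325]), 'grip_force': 0.0, 'gripper_width': 0.08765067387993143}
```

View pics/top0.png

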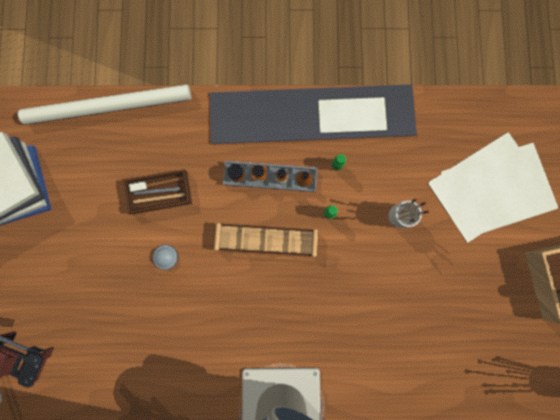

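View pics/scene0.png

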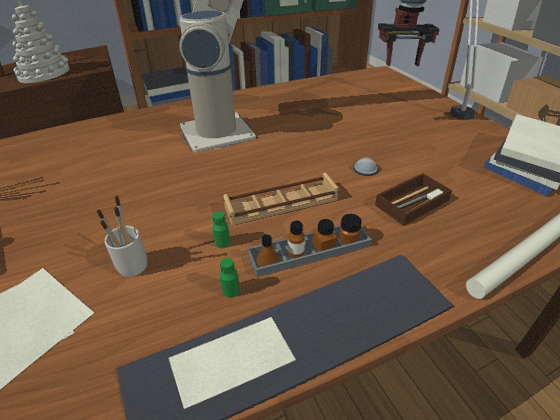

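Top view (up = +x, left = +y): the tray is at about (270,177). From the left it holds squat_jar (236,172), square_bottle (259,172), tall_bottle (281,175, white label visible in the scene view) and cone_bottle (305,178). The empty rack is at (267,240). The green look-alikes at (333,212) and (339,161) are not meant. The amber, white-labelled one at scene (296,240) is the tall_bottle. I'll measure next and confirm with an enlarged crop.

```bash
cat > h.py <<'E'
import numpy as np,cv2
from cell import *
def cloud(n,d=None,p=None):
    if d is None: p,d=grab_frame(n)
    c=calibration(n); K=c["camera_matrix"]; T=np.array(c["camera_from_world"])
    v,u=np.mgrid[:420,:560]; uv=np.stack([u,v],-1).reshape(-1,1,2).astype(np.float64)
    r=cv2.undistortPoints(uv,K,np.array(c["dist"]))[:,0]
    z=d.reshape(-1); P=np.c_[r*z[:,None],z]
    W=(P-T[:3,3])@T[:3,:3]; W[z==0]=np.nan
    return p,W.reshape(420,560,3)
E
python3 - <<'E'
from h import *
W={}
for n in("scene","top"):
    p,w=cloud(n,np.load(n+"_d.npy"),np.load(n+"_p.npy")); W[n]=w
    m=np.isfinite(w[...,0])&(w[...,0]>.3)&(w[...,0]<.8)&(abs(w[...,1])<.3)
    q=w[m]; print(n,"table z",np.median(q[q[:,2]<.008][:,2]),np.std(q[q[:,2]<.008][:,2]))
    for nm,(x0,x1,y0,y1) in dict(tray=(.52,.68,-.15,.17),rack=(.38,.52,-.15,.17)).items():
        s=q[(q[:,0]>x0)&(q[:,0]<x1)&(q[:,1]>y0)&(q[:,1]<y1)&(q[:,2]>.009)&(q[:,2]<(.03 if nm=='tray' else .06))]
        r=cv2.minAreaRect((s[:,:2]*1000).astype(np.float32)); print(nm,len(s),r)
    s=q[(q[:,0]>.5)&(q[:,0]<.68)&(q[:,1]>-.3)&(q[:,1]<.2)&(q[:,2]>.045)]
    img=np.zeros((250,600),np.uint8)
    for a in s: img[int((a[0]-.45)*1000),int((a[1]+.3)*1000)]=255
    img=cv2.dilate(img,np.ones((5,5)))
    k,l=cv2.connectedComponents(img)
    for i in range(1,k):
        a=np.array([b for b in s if l[int((b[0]-.45)*1000),int((b[1]+.3)*1000)]==i])
        if len(a)<8: continue
        top=a[a[:,2]>a[:,2].max()-.012]
        print(len(a),"zmax %.3f"%a[:,2].max(),"top mean",top.mean(0).round(4),"mid",((top.min(0)+top.max(0))/2).round(4),"size",np.ptp(top,0).round(3))
t=cv2.resize(np.load("top_p.npy")[145:265,205:355],None,fx=5,fy=5,interpolation=cv2.INTER_CUBIC)
cv2.imwrite("pics/crop1.png",t)
E
```

```text
scene table z -0.00022650497279170823 0.22461511684298016
tray 908 ((601.3515625, 9.049285888671875), (159.3836669921875, 317.3116760253906), 0.646719217300415)
rack 1959 ((474.226806640625, 34.03166198730469), (276.2824401855469, 80.6065673828125), 86.08197021484375)
286 zmax 0.088 top mean [ 0.556  -0.1454  0.0837] mid [ 0.5531 -0.1446  0.0816] size [0.026 0.027 0.012]
157 zmax 0.078 top mean [ 0.6566 -0.0719  0.0738] mid [ 0.6543 -0.0714  0.0724] size [0.022 0.018 0.012]
205 zmax 0.066 top mean [0.6652 0.1246 0.0632] mid [0.6618 0.1265 0.0602] size [0.036 0.045 0.012]
330 zmax 0.092 top mean [ 0.6595 -0.0052  0.0879] mid [ 0.6579 -0.0039  0.0859] size [0.027 0.025 0.012]
230 zmax 0.078 top mean [0.6674 0.0602 0.0744] mid [0.6657 0.0617 0.0719] size [0.029 0.034 0.012]
top table z 0.0016890516528741818 0.002442758662712525
tray 556 ((607.2213134765625, 13.812240600585938), (144.59388732910156, 303.093994140625), 0.19209909439086914)
rack 2357 ((468.6424865722656, 13.481964111328125), (324.3951721191406, 106.6414566040039), 78.87366485595703)
14 zmax 0.049 top mean [0.5106 0.1772 0.0467] mid [0.511  0.1766 0.0473] size [0.02  0.008 0.004]
128 zmax 0.093 top mean [ 0.5518 -0.1449  0.0876] mid [ 0.5514 -0.1448  0.0869] size [0.025 0.023 0.012]
134 zmax 0.096 top mean [ 0.6556 -0.0045  0.0919] mid [ 0.6558 -0.0045  0.0916] size [0.023 0.022 0.009]
66 zmax 0.083 top mean [ 0.6529 -0.0719  0.0773] mid [ 0.6527 -0.0719  0.0766] size [0.018 0.017 0.012]
179 zmax 0.073 top mean [0.6637 0.1266 0.0656] mid [0.662  0.1273 0.067 ] size [0.035 0.043 0.012]
192 zmax 0.083 top mean [0.6654 0.0614 0.0776] mid [0.6647 0.0614 0.0769] size [0.029 0.031 0.012]
```

View pics/crop1.png

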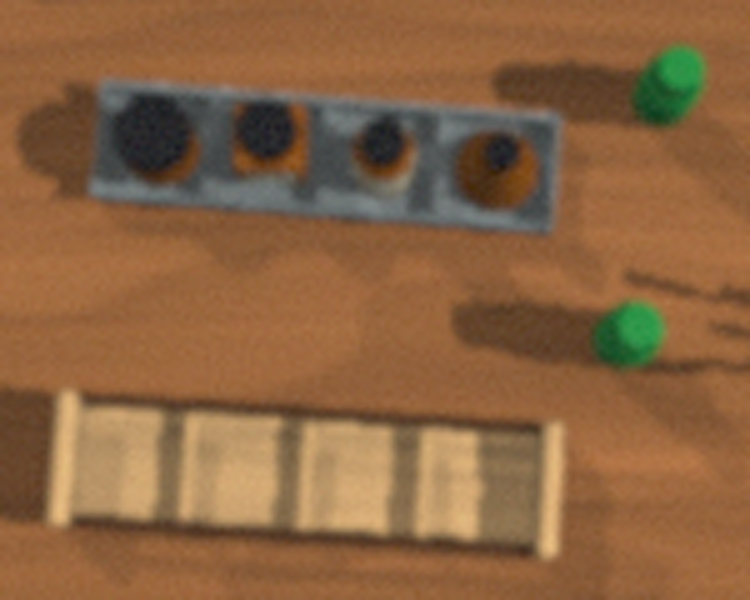

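The crop confirms the left-to-right order: jar (153,136), square (268,128), tall (384,143), cone (502,153). Both green bottles are outside the tray. Now I'll fit the tray and rack poses from the corner pixels.

```bash
cat >> h.py <<'E'
def ray(n,uv,z):
    c=calibration(n); T=np.array(c["camera_from_world"]); uv=np.array(uv,float).reshape(-1,1,2)
    r=cv2.undistortPoints(uv,c["camera_matrix"],np.array(c["dist"]))[:,0]
    D=np.c_[r,np.ones(len(r))]@T[:3,:3]; C=-T[:3,:3].T@T[:3,3]
    return C+D*((z-C[2])/D[:,2])[:,None]
def proj(n,X):
    c=calibration(n); T=np.array(c["camera_from_world"])
    return cv2.projectPoints(np.array(X,float),cv2.Rodrigues(T[:3,:3])[0],T[:3,3],c["camera_matrix"],np.array(c["dist"]))[0][:,0]
def fk(yaw): c,s=np.cos(yaw),np.sin(yaw); return np.array([[c,s,0],[s,-c,0],[0,0,-1]])
def go(x,y,z,yaw):
    o=get_obs(); y0=o["eef_rot"][2]
    d=fk(y0).T@(np.array([x,y,z])-o["ee_pos"]); t=-(yaw-y0); t=(t+np.pi)%(2*np.pi)-np.pi
    print("t %.1f"%o["t"],"pos",o["ee_pos"].round(4),"rot",o["eef_rot"].round(3),"shift",(d/.25).round(3),"turn",round(t/np.pi,3))
E
python3 - <<'E'
from h import *
c=lambda L:np.array(L)/5.+np.array([205,145])-.4
for nm,L,z in(("rack",[(57,388),(562,422),(555,556),(48,524)],.044),("tray",[(99,80),(560,114),(551,233),(90,198)],.022)):
    q=ray("top",c(L),z); m=q.mean(0); yv=(q[0]+q[3]-q[1]-q[2])/2; 
    yaw=np.arctan2(-yv[0],yv[1]); print(nm,m.round(4),"yaw",yaw.round(4),"len",np.linalg.norm(yv),"wid",np.linalg.norm((q[0]+q[1]-q[2]-q[3])/2))
    for k in(.102,.034,-.034,-.102): print("  slot",(m[:2]+k*np.array([-np.sin(yaw),np.cos(yaw)])).round(4))
for a,z in(((153,136),.064),((268,128),.076),((384,143),.09),((502,153),.076),((634,325),.086),((684,68),.086)): print(ray("top",c([a]),z).round(4))
# refine scene view check: caps and rack ends
w=cloud("scene",np.load("scene_d.npy"),0)[1].reshape(-1,3); w=w[np.isfinite(w[:,0])]
s=w[(w[:,2]>.036)&(w[:,2]<.05)&(w[:,0]>.38)&(w[:,0]<.53)&(abs(w[:,1]-.015)<.17)]
for e in(s[s[:,1]>.1],s[s[:,1]<-.08]): print("cheek",len(e),e.mean(0).round(4),e.min(0).round(3),e.max(0).round(3))
E
```

```text
rack [0.4747 0.0397 0.044 ] yaw -0.0707 len 0.2880778987656509 wid 0.07664977425293068
  slot [0.4819 0.1414]
  slot [0.4771 0.0736]
  slot [0.4723 0.0058]
  slot [ 0.4675 -0.0621]
tray [0.6612 0.0286 0.022 ] yaw -0.0801 len 0.27223110540617496 wid 0.0710136252874179
  slot [0.6693 0.1303]
  slot [0.6639 0.0625]
  slot [ 0.6585 -0.0053]
  slot [ 0.653  -0.0731]
[[0.6652 0.1254 0.064 ]]
[[0.667  0.0595 0.076 ]]
[[ 0.6554 -0.0056  0.09  ]]
[[ 0.6522 -0.0721  0.076 ]]
[[ 0.5535 -0.1433  0.086 ]]
[[ 0.6983 -0.1741  0.086 ]]
cheek 96 [0.4886 0.1778 0.0417] [0.446 0.17  0.036] [0.522 0.185 0.045]
cheek 105 [ 0.4688 -0.0984  0.0424] [ 0.425 -0.105  0.036] [ 0.504 -0.09   0.046]
```

```bash
python3 -c "
from h import *
go(.446,.354,.19,2.13); go(.6645,.126,.19,1.496)"
```

```text
t 0.1 pos [0.2274 0.5816 0.2182] rot [-3.14   0.     2.769] shift [-1.146 -0.53   0.113] turn 0.203
t 0.1 pos [0.2274 0.5816 0.2182] rot [-3.14   0.     2.769] shift [-2.292 -1.061  0.113] turn 0.405
```

Call:
{"api": "drive_tool", "payload": {"motion": [1,-0.95,-0.44,0.1,0.4,1,-0.95,-0.44,0.1,0.4,1,-0.95,-0.44,0.1,0.4,1,-0.95,-0.44,0.1,0.4,1,-0.95,-0.44,0.1,0.4,1,-0.95,-0.44,0.1,0.4,1,-0.95,-0.44,0.1,0.4,1,-0.95,-0.44,0.1,0.4,1,-0.95,-0.44,0.1,0.4,1,-0.95,-0.44,0.1,0.4,1,-0.95,-0.44,0.1,0.4,1,-0.95,-0.44,0.1,0.4], "newtons": 20}}

```text
t: 1.1
ee_pos: [0.4086, 0.3929, 0.1936]
eef_rot: [-3.141, 0.0, 1.515]
ft_force: [-0.6, -0.1, 0.0]
gripper_width: 0.0876
grip_force: 0.0
```

```bash
python3 -c "
from h import *
go(.6645,.126,.19,1.496)"
```

```text
t 1.1 pos [0.4086 0.3929 0.1936] rot [-3.141  0.     1.515] shift [-1.009  1.081  0.014] turn 0.006
```

Call:
{"api": "drive_tool", "payload": {"motion": [1,-0.95,1,0,0.006,1,-0.95,1,0,0.006,1,-0.95,1,0,0.006,1,-0.95,1,0,0.006,1,-0.95,1,0,0.006,1,-0.95,1,0,0.006,1,-0.95,1,0,0.006,1,-0.95,1,0,0.006,1,-0.95,1,0,0.006,1,-0.95,1,0,0.006,1,-0.95,1,0,0.006,1,-0.95,1,0,0.006]}}

```text
t: 2.1
ee_pos: [0.6432, 0.1424, 0.1935]
eef_rot: [-3.14, 0.0, 1.496]
ft_force: [-0.8, -0.1, -0.3]
gripper_width: 0.0874
grip_force: 0.0
```

```bash
python3 -c "
from h import *
go(.6645,.126,.057,1.496)"
```

```text
t 2.1 pos [0.6432 0.1424 0.1935] rot [-3.14   0.     1.496] shift [-0.059  0.09   0.546] turn -0.0
```

Call:
{"api": "drive_tool", "payload": {"motion": [1,-0.06,0.09,0,0,1,-0.06,0.09,0.1,0,1,-0.06,0.09,0.2,0,1,-0.06,0.09,0.3,0,1,-0.06,0.09,0.4,0,1,-0.06,0.09,0.48,0,1,-0.06,0.09,0.53,0,1,-0.06,0.09,0.546,0,1,-0.06,0.09,0.546,0,1,-0.06,0.09,0.546,0]}}

```text
t: 2.93
ee_pos: [0.666, 0.1255, 0.0584]
eef_rot: [3.14, -0.0, 1.494]
ft_force: [1.0, 0.1, -1.1]
gripper_width: 0.0877
grip_force: 0.0
```

```bash
python3 -c "
from h import *
go(.6645,.126,.057,1.496)
p,d=grab_frame('top'); a=p[130:260,200:360]; p,d=grab_frame('scene'); b=p[150:280,200:360]
cv2.imwrite('pics/j1.png',cv2.resize(np.vstack([a,b]),None,fx=2.3,fy=2.3))"
```

```text
t 2.9 pos [0.666  0.1255 0.0584] rot [ 3.14  -0.     1.494] shift [ 0.002 -0.006  0.006] turn -0.0
```

View pics/j1.png

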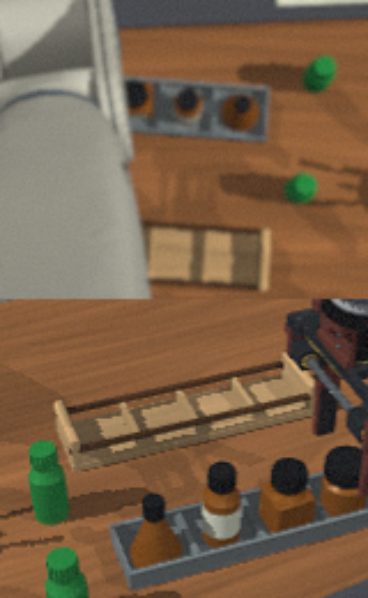

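The fingers straddle the jar's cap in the lower half (cap at about (345,465)), and nothing has been disturbed. Closing now.

Call:
{"api": "drive_tool", "payload": {"motion": [0,0,0,0,0,-1,0,0,0,0,-1,0,0,0,0,-1,0,0,0,0,-1,0,0,0,0,-1,0,0,0,0,-1,0,0,0,0,-1,0,0,0,0], "newtons": 20}}

```text
t: 3.7
ee_pos: [0.6658, 0.1246, 0.0574]
eef_rot: [3.141, -0.0, 1.493]
ft_force: [1.2, -0.2, -0.2]
gripper_width: 0.0442
grip_force: 20.0
```

Call:
{"api": "drive_tool", "payload": {"motion": [-1,0,0,-0.06,0,-1,0,0,-0.16,0,-1,0,0,-0.26,0,-1,0,0,-0.34,0,-1,0,-0.06,-0.36,0,-1,0,-0.18,-0.36,0,-1,0,-0.32,-0.36,0,-1,0.01,-0.46,-0.36,0,-1,0.01,-0.6,-0.36,0,-1,0.01,-0.7,-0.36,0,-1,0.01,-0.74,-0.36,0,-1,0.01,-0.74,-0.36,0]}}

```text
t: 4.7
ee_pos: [0.4795, 0.1416, 0.1481]
eef_rot: [-3.141, 0.0, 1.494]
ft_force: [-1.0, -0.2, -1.5]
gripper_width: 0.0439
grip_force: 20.0
```

```bash
python3 -c "
from h import *
go(.482,.1414,.0635,1.499); print(get_obs()['gripper_width'],get_obs()['ft_force'])
p,d=grab_frame('scene'); b=p[110:270,200:400]
cv2.imwrite('pics/j2.png',cv2.resize(b,None,fx=3,fy=3))"
```

```text
t 4.7 pos [0.4795 0.1416 0.1481] rot [-3.141  0.     1.494] shift [0.    0.01  0.338] turn -0.002
0.04389976543964147 [-0.96581893 -0.19265136 -1.46424243]
```

View pics/j2.png

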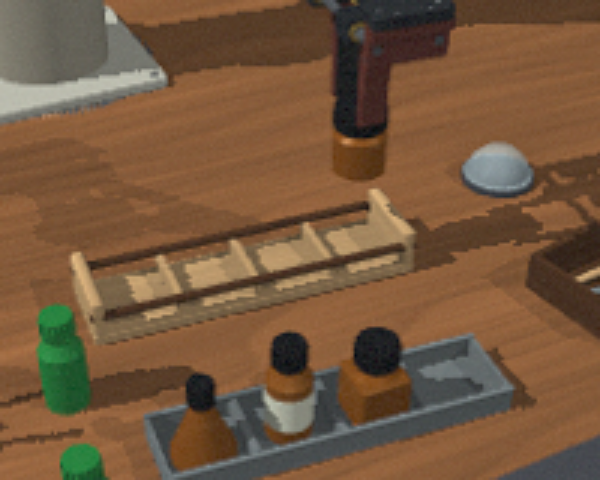

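The jar is held upright at (360,150) above the left-hand compartment (360,240). Lowering.

Call:
{"api": "drive_tool", "payload": {"motion": [-1,0,0.01,0.08,0,-1,0,0.01,0.17,0,-1,0,0.01,0.25,0,-1,0,0.01,0.3,0,-1,0,0.01,0.32,0,-1,0,0.01,0.33,0,-1,0,0.01,0.335,0,-1,0,0.01,0.338,0,-1,0,0.01,0.338,0,-1,0,0.01,0.338,0]}}

```text
t: 5.58
ee_pos: [0.4846, 0.1414, 0.0636]
eef_rot: [3.14, -0.0, 1.493]
ft_force: [0.4, -0.0, -1.1]
gripper_width: 0.0438
grip_force: 20.0
```

Call:
{"api": "drive_tool", "payload": {"motion": [-1,0,-0.005,0.002,0,-1,0,-0.005,0.005,0,-1,0,-0.005,0.005,0]}}

```text
t: 5.83
ee_pos: [0.4843, 0.1418, 0.0631]
eef_rot: [3.138, -0.001, 1.493]
ft_force: [1.1, -1.1, 10.0]
gripper_width: 0.0439
grip_force: 20.0
```

Call:
{"api": "drive_tool", "payload": {"motion": [-0.2,0,-0.005,0,0,0.5,0,-0.005,0,0,1,0,-0.005,0,0,1,0,-0.005,0,0,1,0,-0.005,0,0,1,0,-0.005,-0.05,0,1,0,-0.005,-0.15,0,1,0,-0.005,-0.25,0,1,0,-0.005,-0.32,0,1,0,0,-0.32,0,1,-0.06,0.14,-0.32,0,1,-0.12,0.28,-0.32,0]}}

```text
t: 6.83
ee_pos: [0.5494, 0.1063, 0.1413]
eef_rot: [-3.14, 0.0, 1.496]
ft_force: [0.7, -0.0, 0.8]
gripper_width: 0.0878
grip_force: 0.0
```

```bash
python3 -c "
from h import *
go(.6665,.0605,.069,1.496)
p,d=grab_frame('scene'); b=p[110:270,200:400]
cv2.imwrite('pics/j3.png',cv2.resize(b,None,fx=3,fy=3))"
```

```text
t 6.8 pos [0.5494 0.1063 0.1413] rot [-3.14   0.     1.496] shift [-0.148  0.481  0.289] turn -0.0
```

View pics/j3.png

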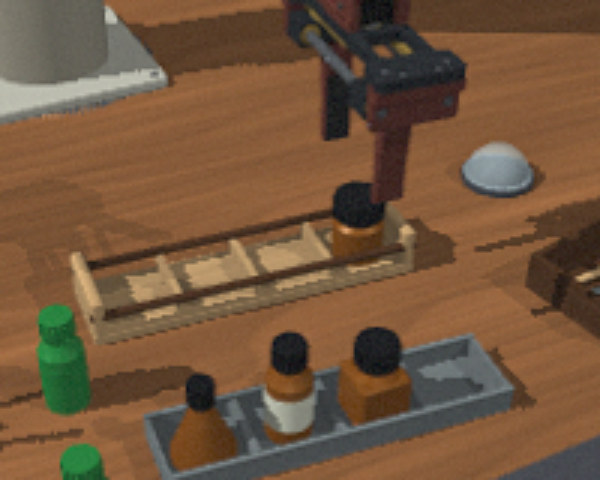

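The jar stands upright in the leftmost compartment (357,225), and the other three bottles are untouched. Next is the square bottle.

Call:
{"api": "drive_tool", "payload": {"motion": [1,-0.05,0.15,0,0,1,-0.1,0.3,0,0,1,-0.14,0.43,0,0,1,-0.148,0.47,0,0,1,-0.148,0.47,0,0,1,-0.148,0.47,0,0,1,-0.148,0.47,0,0]}}

```text
t: 7.47
ee_pos: [0.6623, 0.0606, 0.1405]
eef_rot: [-3.139, 0.0, 1.494]
ft_force: [0.5, 0.0, -0.2]
gripper_width: 0.0876
grip_force: 0.0
```

```bash
python3 -c "
from h import *
go(.6665,.0605,.069,1.496)"
```

```text
t 7.5 pos [0.6623 0.0606 0.1405] rot [-3.139  0.     1.494] shift [0.001 0.017 0.286] turn -0.001
```

Call:
{"api": "drive_tool", "payload": {"motion": [1,0,0.013,0.08,0,1,0,0.013,0.17,0,1,0,0.013,0.24,0,1,0,0.013,0.275,0,1,0,0.013,0.286,0,1,0,0.013,0.286,0,0.3,0,0.013,0.286,0,-0.1,0,0.013,0.286,0,-1,0,0.013,0.286,0,-1,0,0.013,0.286,0,-1,0,0.013,0.286,0,-1,0,0.013,0.286,0]}}

```text
t: 8.47
ee_pos: [0.6678, 0.0598, 0.0705]
eef_rot: [3.141, -0.0, 1.493]
ft_force: [0.3, 0.6, -0.3]
gripper_width: 0.0516
grip_force: 0.0
```

Call:
{"api": "drive_tool", "payload": {"motion": [-1,0,0,0,0,-1,0,0,0,0,-1,0,0,0,0,-1,0,0,0,0]}}

```text
t: 8.8
ee_pos: [0.6676, 0.0598, 0.0701]
eef_rot: [-3.141, 0.0, 1.493]
ft_force: [0.6, -0.3, 1.1]
gripper_width: 0.0325
grip_force: 20.0
```

```bash
python3 -c "
from h import *
go(.477,.0736,.0755,1.499)"
```

```text
t 8.8 pos [0.6676 0.0598 0.0701] rot [-3.141  0.     1.493] shift [-0.004 -0.764 -0.022] turn -0.002
```

Call:
{"api": "drive_tool", "payload": {"motion": [-1,0,0,-0.06,0,-1,0,0,-0.16,0,-1,0,0,-0.26,0,-1,0,0,-0.34,0,-1,0,-0.06,-0.36,0,-1,0,-0.18,-0.36,0,-1,0,-0.32,-0.36,0,-1,0,-0.46,-0.36,0,-1,0,-0.6,-0.36,0,-1,0,-0.7,-0.36,0,-1,0,-0.755,-0.36,0,-1,0,-0.755,-0.36,0]}}

```text
t: 9.8
ee_pos: [0.4763, 0.0745, 0.1608]
eef_rot: [-3.14, 0.0, 1.494]
ft_force: [0.4, 0.8, -1.3]
gripper_width: 0.0325
grip_force: 20.0
```

Call:
{"api": "drive_tool", "payload": {"motion": [-1,0,-0.004,0.08,0,-1,0,-0.004,0.17,0,-1,0,-0.004,0.25,0,-1,0,-0.004,0.3,0,-1,0,-0.004,0.32,0,-1,0,-0.004,0.33,0,-1,0,-0.004,0.33,0,-1,0,-0.004,0.33,0]}}

```text
t: 10.47
ee_pos: [0.4794, 0.0746, 0.0784]
eef_rot: [3.14, -0.0, 1.493]
ft_force: [-0.9, 0.3, -0.9]
gripper_width: 0.0326
grip_force: 20.0
```

```bash
python3 -c "
from h import *
go(.478,.0736,.0761,1.499); print(get_obs()['gripper_width'],get_obs()['ft_force'])"
```

```text
t 10.5 pos [0.4794 0.0746 0.0784] rot [ 3.14  -0.     1.493] shift [-0.004 -0.005  0.009] turn -0.002
0.032555838711926056 [-0.91708512  0.33678461 -0.91207276]
```

Call:
{"api": "drive_tool", "payload": {"motion": [-1,0,0,0.004,0,-1,0,0,0.009,0,-1,0,0,0.012,0,-1,0,0,0.012,0]}}

```text
t: 10.8
ee_pos: [0.479, 0.0746, 0.0758]
eef_rot: [3.14, -0.0, 1.493]
ft_force: [-2.1, -0.9, 9.6]
gripper_width: 0.0322
grip_force: 20.0
```

Call:
{"api": "drive_tool", "payload": {"motion": [-0.3,0,0,0,0,0.5,0,0,0,0,1,0,0,0,0,1,0,0,0,0,1,0,0,0,0,1,0,0,-0.05,0,1,0,0,-0.15,0,1,0,0,-0.25,0,1,0,0,-0.32,0,1,0,0,-0.32,0,1,0,0,-0.32,0,1,0,0,-0.32,0]}}

```text
t: 11.8
ee_pos: [0.4779, 0.0744, 0.1539]
eef_rot: [-3.141, 0.0, 1.493]
ft_force: [-0.4, -0.3, 0.8]
gripper_width: 0.0878
grip_force: 0.0
```

Call:
{"api": "drive_tool", "payload": {"motion": [1,-0.06,0.15,0,0,1,-0.11,0.3,0,0,1,-0.16,0.45,0,0,1,-0.22,0.6,0,0,1,-0.26,0.7,0,0,1,-0.26,0.72,0,0,1,-0.26,0.72,0,0,1,-0.26,0.72,0,0]}}

```text
t: 12.47
ee_pos: [0.6511, -0.0039, 0.1527]
eef_rot: [-3.138, 0.0, 1.493]
ft_force: [-0.2, 0.0, -0.3]
gripper_width: 0.088
grip_force: 0.0
```

```bash
python3 -c "
from h import *
go(.6565,-.005,.083,1.496)
p,d=grab_frame('scene'); b=p[110:270,200:400]
cv2.imwrite('pics/j4.png',cv2.resize(b,None,fx=3,fy=3))"
```

```text
t 12.5 pos [ 0.6511 -0.0039  0.1527] rot [-3.138  0.     1.493] shift [-0.003  0.022  0.279] turn -0.001
```

View pics/j4.png

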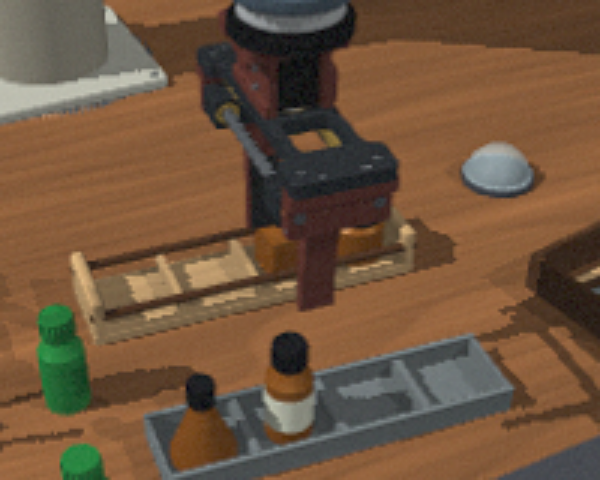

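The square bottle stands in the second compartment (285,245) beside the jar. The tall bottle's cap is at (290,350). Descending on it and gripping.

Call:
{"api": "drive_tool", "payload": {"motion": [1,-0.003,0.016,0,0,1,-0.003,0.016,0.08,0,1,-0.003,0.016,0.17,0,1,-0.003,0.016,0.24,0,1,-0.003,0.016,0.27,0,1,-0.003,0.016,0.279,0,1,-0.003,0.016,0.279,0,0.3,-0.003,0.016,0.279,0,-0.1,-0.003,0.016,0.279,0,-0.4,-0.003,0.016,0.279,0,-1,-0.003,0.016,0.279,0,-1,-0.003,0.016,0.279,0]}}

```text
t: 13.52
ee_pos: [0.6571, -0.0053, 0.0854]
eef_rot: [3.141, -0.0, 1.493]
ft_force: [0.1, 0.1, 0.5]
gripper_width: 0.0577
grip_force: 0.0
```

Call:
{"api": "drive_tool", "payload": {"motion": [-1,0,0,0,0,-1,0,0,0,0,-1,0,0,0,0,-1,0,0,0,0,-1,0,0,0,0,-1,0,0,0,0]}}

```text
t: 14.02
ee_pos: [0.6567, -0.0053, 0.0848]
eef_rot: [-3.141, 0.0, 1.493]
ft_force: [-0.2, -0.4, 0.9]
gripper_width: 0.0238
grip_force: 20.0
```

```bash
python3 -c "
from h import *
go(.473,.0058,.089,1.499)"
```

```text
t 14.0 pos [ 0.6567 -0.0053  0.0848] rot [-3.141  0.     1.493] shift [-0.013 -0.736 -0.017] turn -0.002
```

Call:
{"api": "drive_tool", "payload": {"motion": [-1,0,0,-0.06,0,-1,0,0,-0.16,0,-1,0,0,-0.26,0,-1,0,0,-0.34,0,-1,0,-0.06,-0.36,0,-1,0,-0.18,-0.36,0,-1,-0.01,-0.32,-0.36,0,-1,-0.01,-0.46,-0.36,0,-1,-0.01,-0.6,-0.36,0,-1,-0.01,-0.69,-0.36,0,-1,-0.01,-0.73,-0.36,0,-1,-0.01,-0.73,-0.36,0]}}

```text
t: 15.02
ee_pos: [0.4729, 0.0065, 0.1749]
eef_rot: [-3.141, 0.0, 1.493]
ft_force: [0.1, -1.0, -0.8]
gripper_width: 0.0239
grip_force: 20.0
```

Call:
{"api": "drive_tool", "payload": {"motion": [-1,0,-0.004,0.08,0,-1,0,-0.004,0.17,0,-1,0,-0.004,0.25,0,-1,0,-0.004,0.3,0,-1,0,-0.004,0.32,0,-1,0,-0.004,0.33,0,-1,0,-0.004,0.33,0,-1,0,-0.004,0.33,0]}}

```text
t: 15.68
ee_pos: [0.4748, 0.0064, 0.0929]
eef_rot: [3.14, -0.0, 1.493]
ft_force: [0.3, -0.6, -0.6]
gripper_width: 0.0238
grip_force: 20.0
```

```bash
python3 -c "
from h import *
go(.473,.0058,.0905,1.499); print(get_obs()['gripper_width'],get_obs()['ft_force'])"
```

```text
t 15.7 pos [0.4748 0.0064 0.0929] rot [ 3.14  -0.     1.493] shift [-0.003 -0.007  0.01 ] turn -0.002
0.02380931410087707 [ 0.26588266 -0.64077371 -0.5551029 ]
```

Call:
{"api": "drive_tool", "payload": {"motion": [-1,0,0,0.004,0,-1,0,0,0.008,0,-1,0,0,0.011,0,-1,0,0,0.011,0]}}

```text
t: 16.02
ee_pos: [0.4745, 0.0064, 0.0906]
eef_rot: [3.14, -0.0, 1.493]
ft_force: [-1.5, -0.3, 5.5]
gripper_width: 0.0237
grip_force: 20.0
```

Call:
{"api": "drive_tool", "payload": {"motion": [-0.3,0,0,0,0,0.5,0,0,0,0,1,0,0,0,0,1,0,0,0,0,1,0,0,0,0,1,0,0,-0.05,0,1,0,0,-0.15,0,1,0,0,-0.25,0,1,0,0,-0.32,0,1,0,0,-0.32,0,1,0,0,-0.32,0,1,0,0,-0.32,0]}}

```text
t: 17.02
ee_pos: [0.4731, 0.0065, 0.1689]
eef_rot: [-3.141, 0.0, 1.493]
ft_force: [-1.4, -0.2, -0.7]
gripper_width: 0.0877
grip_force: 0.0
```

Call:
{"api": "drive_tool", "payload": {"motion": [1,-0.06,0.15,0,0,1,-0.11,0.3,0,0,1,-0.16,0.45,0,0,1,-0.22,0.6,0,0,1,-0.257,0.71,0,0,1,-0.257,0.73,0,0,1,-0.257,0.73,0,0,1,-0.257,0.73,0,0]}}

```text
t: 17.68
ee_pos: [0.6489, -0.0714, 0.1675]
eef_rot: [-3.138, -0.0, 1.493]
ft_force: [-0.4, -0.4, -0.8]
gripper_width: 0.088
grip_force: 0.0
```

```bash
python3 -c "
from h import *
go(.6535,-.072,.068,1.496)
p,d=grab_frame('scene'); b=p[110:270,200:400]
cv2.imwrite('pics/j5.png',cv2.resize(b,None,fx=3,fy=3))"
```

```text
t 17.7 pos [ 0.6489 -0.0714  0.1675] rot [-3.138 -0.     1.493] shift [-0.001  0.018  0.398] turn -0.001
```

View pics/j5.png

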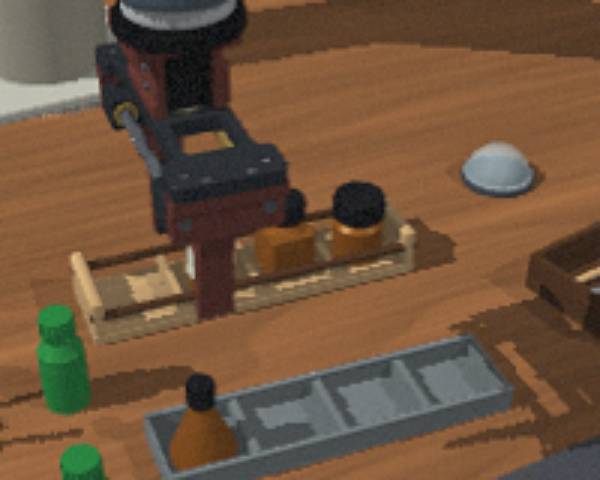

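The jar (357,215), the square bottle (285,245) and the tall bottle (behind the finger, about (200,262)) are in the rack. The cone bottle remains, with its cap at (201,390). Descending and gripping.

Call:
{"api": "drive_tool", "payload": {"motion": [1,0,0.012,0.1,0,1,0,0.012,0.2,0,1,0,0.012,0.3,0,1,0,0.012,0.36,0,1,0,0.012,0.39,0,1,0,0.012,0.395,0,1,0,0.012,0.395,0,0.3,0,0.012,0.395,0,-0.1,0,0.012,0.395,0,-0.4,0,0.012,0.395,0,-1,0,0.012,0.395,0,-1,0,0.012,0.395,0]}}

```text
t: 18.73
ee_pos: [0.654, -0.0721, 0.0715]
eef_rot: [3.141, 0.0, 1.493]
ft_force: [-0.5, -0.1, -0.3]
gripper_width: 0.0578
grip_force: 0.0
```

Call:
{"api": "drive_tool", "payload": {"motion": [-1,0,0,0,0,-1,0,0,0,0,-1,0,0,0,0,-1,0,0,0,0,-1,0,0,0,0,-1,0,0,0,0,-1,0,0,0,0]}}

```text
t: 19.32
ee_pos: [0.6536, -0.072, 0.0708]
eef_rot: [-3.141, 0.0, 1.493]
ft_force: [0.1, -0.5, 0.3]
gripper_width: 0.0174
grip_force: 20.0
```

```bash
python3 -c "
from h import *
go(.4685,-.0621,.075,1.499)"
```

```text
t 19.3 pos [ 0.6536 -0.072   0.0708] rot [-3.141  0.     1.493] shift [-0.018 -0.741 -0.017] turn -0.002
```

Call:
{"api": "drive_tool", "payload": {"motion": [-1,0,0,-0.06,0,-1,0,0,-0.16,0,-1,0,0,-0.26,0,-1,0,0,-0.34,0,-1,0,-0.06,-0.36,0,-1,0,-0.18,-0.36,0,-1,-0.01,-0.32,-0.36,0,-1,-0.015,-0.46,-0.36,0,-1,-0.015,-0.6,-0.36,0,-1,-0.015,-0.69,-0.36,0,-1,-0.015,-0.735,-0.36,0,-1,-0.015,-0.735,-0.36,0]}}

```text
t: 20.32
ee_pos: [0.4681, -0.0613, 0.1609]
eef_rot: [-3.14, -0.0, 1.493]
ft_force: [-0.2, 1.3, -1.0]
gripper_width: 0.0173
grip_force: 20.0
```

Call:
{"api": "drive_tool", "payload": {"motion": [-1,0,-0.004,0.08,0,-1,0,-0.004,0.17,0,-1,0,-0.004,0.25,0,-1,0,-0.004,0.3,0,-1,0,-0.004,0.32,0,-1,0,-0.004,0.33,0,-1,0,-0.004,0.33,0,-1,0,-0.004,0.33,0]}}

```text
t: 20.98
ee_pos: [0.4703, -0.0616, 0.0789]
eef_rot: [3.14, 0.0, 1.493]
ft_force: [0.4, 0.3, -0.5]
gripper_width: 0.0173
grip_force: 20.0
```

Call:
{"api": "drive_tool", "payload": {"motion": [-1,0,0,0.004,0,-1,0,0,0.008,0,-1,0,0,0.01,0,-1,0,0,0.01,0]}}

```text
t: 21.32
ee_pos: [0.4699, -0.0615, 0.0766]
eef_rot: [3.14, 0.0, 1.493]
ft_force: [-0.0, 0.5, 3.9]
gripper_width: 0.0181
grip_force: 20.0
```

Floor contact felt. Releasing, rising and backing off to the right so the camera has a clear view.

Call:
{"api": "drive_tool", "payload": {"motion": [-0.5,0,0,0,0,0.3,0,0,0,0,1,0,0,0,0,1,0,0,0,0,1,0,0,0,0,1,0,0,-0.05,0,1,0,0,-0.15,0,1,0,0,-0.3,0,1,0,0,-0.45,0,1,0,0,-0.6,0,1,0,0,-0.75,0,1,0,0,-0.75,0]}}

```text
t: 22.32
ee_pos: [0.473, -0.062, 0.2703]
eef_rot: [3.13, 0.001, 1.493]
ft_force: [1.0, 0.1, 0.1]
gripper_width: 0.0876
grip_force: 0.0
```

Call:
{"api": "drive_tool", "payload": {"motion": [1,0,0,-0.15,0,1,0,0,-0.15,0,1,-0.1,0,-0.15,0,1,-0.25,0,-0.15,0,1,-0.4,0,-0.15,0,1,-0.55,0,-0.15,0,1,-0.55,0,-0.15,0,1,-0.55,0,-0.15,0,1,-0.55,0,-0.15,0]}}

```text
t: 23.07
ee_pos: [0.4582, -0.1982, 0.3001]
eef_rot: [-3.141, -0.001, 1.492]
ft_force: [-0.2, 0.7, -1.4]
gripper_width: 0.0876
grip_force: 0.0
```

```bash
python3 -c "
from h import *
p,w=cloud('top'); a=p[130:270,100:370]; q,d=grab_frame('scene'); b=q[150:290,130:400]
cv2.imwrite('pics/end.png',cv2.resize(np.vstack([a,b]),None,fx=2.1,fy=2.1)); print(get_obs()['qvel'].round(3),get_obs()['t'])"
```

```text
[ 0.01  -0.003 -0.001 -0.002  0.003 -0.003] 23.1667
```

View pics/end.png

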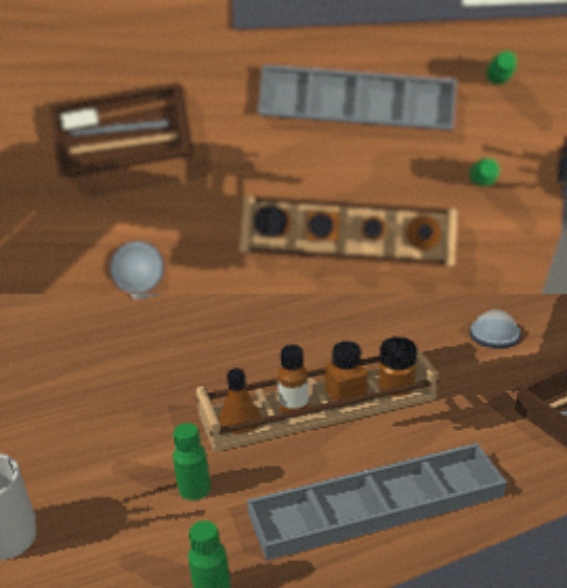

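All four bottles stand upright in the rack, in the order jar (270,220), square (320,224), tall (373,228), cone (425,232). The tray is empty and the other items in view haven't moved.

```bash
python3 -c "
from cell import *
print(sign_off())"
```

```text
the job is handed in; nothing more can be done
None
```

I moved all four ink bottles into the oak rack, where they stand upright in their original left-to-right order (jar, square, tall, cone), and handed the job in at about 23 s of robot time.

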